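Unscrew the sprayer canister's cap in the shop drawer

ROBOT

A 6-joint arm with a two-finger parallel gripper is mounted at the origin on the work surface. World frame = base frame: x ahead of the robot, y to its left, z up, the work surface at z = 0. Lengths are in m, angles in rad, forces in N, time in s.
With the tool pointing down it reaches from about 0.3 to 0.775 m from the base axis. Payload 14.6 kg.
Tool frame: the origin (TCP) lies at the very end of the fingers, on their centre line; the grasp point (between the pads) lies 19 mm behind it; z points along the fingers, y is the direction in which the jaws open and shut (so a half turn about z gives the same grasp; the last joint's range is limited). The gripper opens to 94 mm and grips with 3 to 60 N. Pads are 16 mm wide; open, the fingers measure 119 mm over their backs; the gripper's body (75 mm by 177 mm) begins 78 mm behind the grasp point.
Start: joints at [-1.411, 0.3, 1.521, -0, 1.321, -0.067], TCP at [0.124, -0.536, 0.166] pointing down, gripper open.
Joint ranges: [-3.03, 3.03], [-0.79, 2.21], [0.23, 2.52], [-1.04, 4.18], [0, 3.07], [-2.55, 2.55]. Speed limits (rad/s): [2.22, 2.22, 2.57, 3.14, 3.14, 3.14].

INTERFACE

Orientations are given as [roll, pitch, yaw] about the fixed x, y, z axes, in that order (R = Rz(yaw) Ry(pitch) Rx(roll)).
In Python, from station import get_obs, vision, hand_in gives the robot as it stands.
- The arm moves only by the tool play_rows, never from a script. Its argument "moves" is a list of rows, each an object with "claw": the opening, from 0 (shut) to 1 (fully open); "linear": the shift along the tool's x, y, z in mm, a list of three; "turn": the turn, a rotation vector about the tool's x, y, z in rad, a list of three. In form: [{"claw": claw, "linear": [tx, ty, tz], "turn": [ax, ay, az]}, ...]. A call has 1 to 8 rows; each row is the pose to reach, as a shift and turn from the pose measured when the call began, along the tool's axes at that moment; what a row does not reach only later rows make up. A row lasts 1/8 s, in which the tool goes at most 62.5 mm and 10.7 degrees, less where a joint would pass 70% of its speed; a pose out of reach is approached as far as the arm can. A call with a gripper value outside its range is refused whole. The fingers move at their own pace and stop on an object; "force" is the grip in N (left out, the last holds). Time passes only in rows, so rows that repeat a pose let the fingers close. It gives the time, the measured TCP pose, the force and the opening at its end, in the units of the state.
- get_obs(): the state, without advancing time (a new reading comes with each control period).
- vision.camera(name): name is "scene" or "top" or "wrist"; returns the picture (420x560x3 uint8, blue, green, red); there is no depth.
- vision.camera_info(name): a dict with "camera_matrix" (3x3 intrinsics, pixels), "k1" (the pictures are not rectified: a ray, as slopes to the right and down, at radius r is drawn at 1 + k1 r^2 times it, then the intrinsics apply), "rvec" (rotation vector, rad) and "tvec" (3), from world to camera coordinates, as OpenCV has them; the wrist camera has in their place "mount" (4x4, takes a point from camera to tool coordinates, whose origin is the TCP and whose axes are the flange's). Camera axes: x right, y down, z forward; pixel columns grow to the right and rows downward; lengths in m; the calibration is good to about 2 mm. A picture is of the moment at which its call begins: read the wrist's pose just before it. camera_info takes no time and is no camera call.
- hand_in(): hands the job in, once; it reports no verdict.
The state is a dict: "time_s": time; "qpos": joint angles; "joint_vel": joint speeds; "tau": joint torques, N m; "ee_pos": TCP position; "eef_rot": TCP orientation; "force": force on the tool from outside, world axes, zero at the start; "moment": the same for the moment, N m; "grip_width": finger opening in m.
Only numpy, scipy, OpenCV 4.12 (cv2) and the standard library are available. Lean on these libraries where they do the work, as an engineer would, in place of code of your own. Each camera call takes 0.05 s, during which the arm holds its last target.

TASK

Pull open the drawer of the blue parts cabinet, then take the orange screw cap off the green sprayer canister fixed inside. Its quarter-turn thread may be right-handed or left-handed: try both ways to find the one that frees it, and lift the cap off. Finish still gripping the cap in the air, with its underside at least 5 cm higher than the canister's mouth, the drawer left open and the pot, tub and tin left where they stand.

Things in the scene. Friction and masses are not known exactly. Their poses are not given: they have to be found in the camera images.
- cabinet: blue cabinet, 240 deep (x) x 240 wide (y) x 152 mm high, fixed to the table; origin at the centre of its underside; its front with the grey drawer faces its own -x, which may be turned some degrees from the robot. The drawer front is 128 mm high, flush with the cabinet's front face.
- drawer (a joint): how far the drawer is pulled out along the cabinet's -x, in m: 0 closed, 0.17 fully out. It slides with about 2.5 N of friction and stays where it is left.
- drawer_handle (a point): middle of the drawer's steel bar handle: a round bar 10 mm thick and 100 mm long along the cabinet's y, centred 45 mm in front of the drawer face, 24 mm below the cabinet's top; moves with the drawer. Its axes are those of the cabinet.
- bottle_mouth (a point): centre of the top of the canister's white neck, inside the cap while it is on; axes as the cabinet's. The round green canister (80 mm wide) is fixed in the drawer, 80 mm behind the drawer's front face on its centre line, and moves with it. The drawer's front reaches 143 mm above the table, this point is at 102 mm, the drawer's sides and back reach 80 mm.
- cap: round orange screw cap of the canister, a lid 84 mm across and 26 mm high with a ribbed knob (26 mm across, 32 mm tall) standing on its middle, about 200 g; origin at the centre of the lid's underside, z up through the knob; a white stripe on the lid points along its x. Seated, its underside is 22 mm below bottle_mouth and its x is within 5 degrees of the cabinet's x.
- cap_knob (a point): on the knob's axis, 45 mm above the cap's underside, 13 mm below the knob's top: grip here. Lugs inside lock the cap: turned the loosening way from seated it lifts straight off once between 60 and 95 degrees (aim for 78); the wrong way it jams after 10 to 28 degrees. Which way loosens (counter-clockwise or clockwise) varies, unseen. It turns easily; jammed, the knob slips in the fingers.
- pot: terracotta plant pot standing on the table, 90 mm across, 85 mm high; origin at the centre of its underside. Leave alone.
- tub: white tub with blue lid standing on the table, 70 mm across, 90 mm high; origin at the centre of its underside. Leave alone.
- tin: small steel tin with a green band on top of the cabinet, 54 mm across, 55 mm high; origin at the centre of its underside. Leave alone.

How it is judged:
On the way, in this order (a step that is already met when the one before it is completed fails the run):
1. the drawer is pulled open, at least 80 mm, with the cap still on the canister (value of joint drawer above 0.08 m and z of cap in the frame of bottle_mouth below -0.016 m and horizontal distance between cap and bottle_mouth below 0.006 m), for 0.2 s.
2. the cap is off the canister (z of cap in the frame of bottle_mouth above 0.005 m), for 0.1 s.
At the end, for the whole second after the job is handed in: The cap's underside is more than 45 mm above the canister's mouth, gripped by the fingers (over 1 N), touching nothing else and still (under 50 mm/s), while the drawer is open more than 80 mm and pot, tub and tin are within 20 mm of where they started (z of cap in the frame of bottle_mouth above 0.045 m and contact force between cap and the fingers above 1 N and contact force between cap and cabinet below 0.1 N and contact force between cap and tin below 0.1 N and contact force between cap and pot below 0.1 N and contact force between cap and tub below 0.1 N and linear speed of cap below 0.05 m/s and value of joint drawer above 0.08 m and distance of each of pot, tub, tin from where it was at the start of the episode below 0.02 m); the arm keeps its last pose, push and grip.
It fails at once if the pot, the tub or the tin is pushed more than 20 mm or tipped over (distance of any of pot, tub, tin from where it was at the start of the episode above 0.02 m or angle between any of pot, tub, tin's own z axis and vertical above 0.5 rad).
It also fails if it takes over 48 s, if anything falls off the work surface, if the arm or the gripper's body presses on something with over 40 N, if the wrist force passes 120 N, or if a joint passes its speed limit or range.

## Working session

There is one attempt and no reset: what is moved stays moved. The work goes in short steps, Python scripts to look and compute and a tool call to move; the robot and the scene stay as the last step left them, time stands still between calls to the robot, and variables do not carry over. Pictures are saved under pics/ and viewed, and the job is handed in when it is done.

Besides the shell and the picture viewer there is one more tool, called after ">>>" by a JSON object that holds its "method" and its "body", one argument or row to a line. play_rows: Moves the arm, as the interface text tells. Its arguments: {"type":"object","properties":{"moves":{"type":"array","items":{"type":"object","properties":{"claw":{"type":"number"},"linear":{"type":"array","items":{"type":"number"}},"turn":{"type":"array","items":{"type":"number"}}}}},"force":{"type":"number"}},"required":["moves"]}

```bash
mkdir -p pics; python3 - <<'E'
from station import get_obs, vision
import cv2
print(get_obs())
for n in ["scene","top","wrist"]:
    im=vision.camera(n); cv2.imwrite(f"pics/{n}0.png",im); print(n,vision.camera_info(n))
E
```

```text
{'time_s': 0.0, 'qpos': array([-1.41058927e+00,  3.00475032e-01,  1.52157628e+00,  7.27074652e-06,
        1.32067999e+00, -6.66115610e-02]), 'joint_vel': array([ 7.15987919e-04, -6.55070682e-04, -7.07435982e-04,  1.30113040e-03,
       -4.66062347e-04, -9.12619750e-05]), 'tau': array([ 1.24827537e-03, -5.31802011e+01, -3.52735913e+01,  7.09236693e-02,
        2.43535725e-02, -1.13077563e-04]), 'ee_pos': array([ 0.12362832, -0.53561673,  0.16518622]), 'eef_rot': array([-3.14045699e+00, -8.28181760e-05,  2.26816771e-01]), 'force': array([ 1.03047605,  0.12690345, -0.74846087]), 'moment': array([ 0.03266627, -0.06081149,  0.00582332]), 'grip_width': 0.09402115554040354}
scene {'camera_matrix': array([[535.2669276 ,   0.        , 281.22515914],
       [  0.        , 535.2669276 , 210.73949916],
       [  0.        ,   0.        ,   1.        ]]), 'k1': 0.04351207501922068, 'rvec': array([ 1.95436064,  1.73617551, -0.54855473]), 'tvec': array([-0.0665698 , -0.44153939,  2.01768592])}
top {'camera_matrix': array([[523.62520879,   0.        , 281.61003611],
       [  0.        , 523.62520879, 212.99834769],
       [  0.        ,   0.        ,   1.        ]]), 'k1': -0.17336330418279824, 'rvec': array([ 2.21367791, -2.16010793,  0.08099706]), 'tvec': array([-0.02757873,  0.6171689 ,  1.30455114])}
wrist {'camera_matrix': array([[306.24186379,   0.        , 280.1700724 ],
       [  0.        , 306.24186379, 210.41138639],
       [  0.        ,   0.        ,   1.        ]]), 'k1': 0.005372920457351501, 'mount': array([[-1.89936696e-04, -9.63869772e-01, -2.66373849e-01,
         7.67337170e-02],
       [ 9.99999837e-01, -3.94876630e-05, -5.70159950e-04,
         5.59613800e-05],
       [ 5.39041460e-04, -2.66373914e-01,  9.63869622e-01,
        -2.19209117e-01],
       [ 0.00000000e+00,  0.00000000e+00,  0.00000000e+00,
         1.00000000e+00]])}
```

View pics/scene0.png

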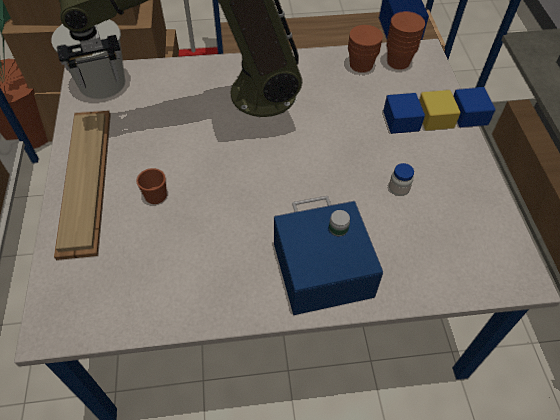

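View pics/top0.png

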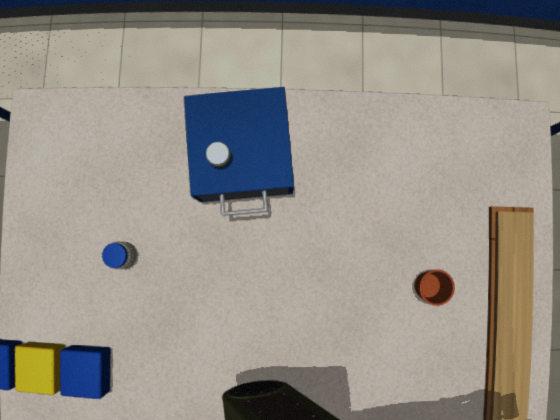

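View pics/wrist0.png

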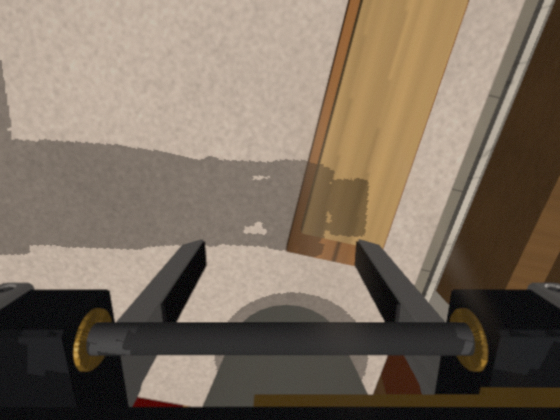

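The top view shows the cabinet (top corners about (185,97), (284,88), (293,188), (191,196)) with the handle at about (245,212). The tin is at (218,154), the tub at (117,255) and the pot at (434,287). I'll fit the cabinet pose next.

```bash
cat > h.py <<'E'
import numpy as np, cv2
from station import get_obs, vision
from scipy.spatial.transform import Rotation as R
def cam(n, obs=None):
    i=vision.camera_info(n); K=i["camera_matrix"]; d=np.array([i["k1"],0,0,0])
    if "mount" in i:
        o=obs; T=np.eye(4); T[:3,:3]=R.from_euler('xyz',o["eef_rot"]).as_matrix(); T[:3,3]=o["ee_pos"]
        W=np.linalg.inv(T@i["mount"]); return K,d,cv2.Rodrigues(W[:3,:3])[0],W[:3,3]
    return K,d,i["rvec"],i["tvec"]
def proj(n,P,obs=None):
    K,d,r,t=cam(n,obs); return cv2.projectPoints(np.array(P,float).reshape(-1,3),r,t,K,d)[0].reshape(-1,2)
def onz(n,px,z,obs=None):
    K,d,r,t=cam(n,obs); u=cv2.undistortPoints(np.array(px,float).reshape(-1,1,2),K,d).reshape(-1,2)
    Rm=cv2.Rodrigues(np.array(r,float))[0]; c=-Rm.T@np.ravel(t); D=np.c_[u,np.ones(len(u))]@Rm
    return c+D*((z-c[2])/D[:,2])[:,None]
E
python3 - <<'E'
import cv2
a=cv2.imread("pics/top0.png"); 
cv2.imwrite("pics/topz.png",cv2.resize(a[75:225,170:310],None,fx=4,fy=4,interpolation=cv2.INTER_CUBIC))
a=cv2.imread("pics/scene0.png"); 
cv2.imwrite("pics/scz.png",cv2.resize(a[190:320,260:390],None,fx=4.5,fy=4.5,interpolation=cv2.INTER_CUBIC))
E
```

```text
(no output)
```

View pics/topz.png

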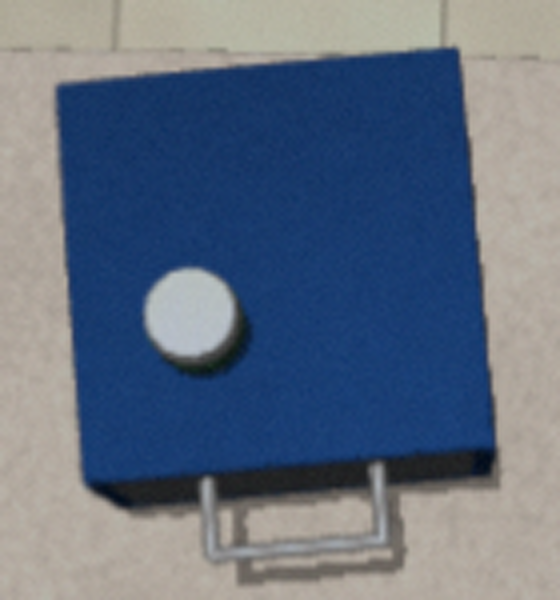

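View pics/scz.png

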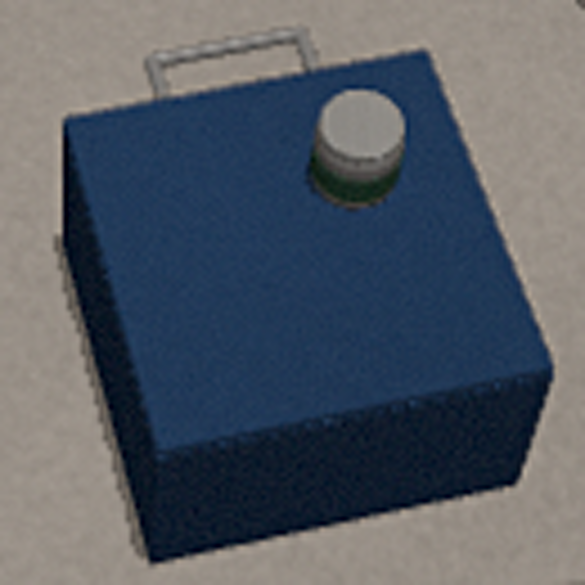

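```bash
python3 - <<'E'
from h import *
from scipy.optimize import least_squares
f=lambda P,s,ox,oy:(np.array(P)+.5)/s-.5+[ox,oy]
t=f([(58,86),(458,48),(495,450),(87,484)],4,170,75)
s=f([(552,370),(157,450),(65,118),(428,52)],4.5,260,190)
L=np.array([(.12,.12,.152),(.12,-.12,.152),(-.12,-.12,.152),(-.12,.12,.152)])
def W(p,L):
    return L@R.from_euler('z',p[2]).as_matrix().T+[p[0],p[1],0]
def res(p,w): 
    return np.r_[w[0]*(proj("top",W(p,L))-t).ravel(),w[1]*(proj("scene",W(p,L))-s).ravel()]
for w in[(1,0),(0,1),(1,1)]:
    r=least_squares(res,[.6,0,0],args=(w,));print(w,r.x,np.degrees(r.x[2]),np.abs(r.fun).max())
p=r.x; H=np.array([(-.165,-.05,.128),(-.165,.05,.128),(-.165,0,.128)]);print(W(p,H))
print(proj("top",W(p,H)),onz("top",f([(213,553),(382,541)],4,170,75),.128))
print(onz("top",f([(190,312)],4,170,75),.207), onz("top",[(115,255)],.09),onz("top",[(436,287)],.085))
E
```

```text
(1, 0) [0.77423166 0.09302637 0.11326925] 6.4898501048528345 1.0468606117677837
(0, 1) [0.77583573 0.09384366 0.10676901] 6.11741346255204 0.8392590068536947
(1, 1) [0.77484014 0.09340359 0.11077454] 6.346913479670762 1.3369275314528863
[[0.61637887 0.02546961 0.128     ]
 [0.60532405 0.12485669 0.128     ]
 [0.61085146 0.07516315 0.128     ]]
[[265.52506499 209.93349926]
 [222.85431022 213.61402825]
 [244.16612428 211.77449151]] [[0.60705342 0.12486399 0.128     ]
 [0.61649263 0.02640571 0.128     ]]
[[0.73454923 0.13350662 0.207     ]] [[0.5004391  0.39043255 0.09      ]] [[ 0.44165737 -0.39297454  0.085     ]]
```

```bash
cat >> h.py <<'E'
C=np.array([.775,.0935]); Y=.109
def w(x,y,z):
    c,s=np.cos(Y),np.sin(Y); return np.array([C[0]+c*x-s*y,C[1]+s*x+c*y,z])
def mv(target,yaw):
    o=get_obs(); Rm=R.from_euler('xyz',o["eef_rot"]); G=R.from_euler('xyz',[np.pi,0,yaw])
    print("t",o["time_s"],"pos",o["ee_pos"].round(4),"rot",o["eef_rot"].round(3),"q",o["qpos"].round(2),"F",o["force"].round(1),"g",round(o["grip_width"],4))
    print("linear",(Rm.inv().apply(target-o["ee_pos"])*1000).round(1),"turn",(Rm.inv()*G).as_rotvec().round(3))
E
python3 -c "
from h import *
t=w(-.165,-.022,.26);print(t);mv(t,np.pi/2+Y)"
```

```text
[0.61337247 0.05368115 0.26      ]
t 0.15 pos [ 0.1236 -0.5357  0.1653] rot [-3.141 -0.     0.227] q [-1.41  0.3   1.52 -0.    1.32 -0.07] F [0.8 0.4 1.2] g 0.094
linear [ 609.7 -464.3  -94.2] turn [-1.000e-03 -1.000e-03 -1.453e+00]
```

>>> {"method": "play_rows", "body": {
  "moves": [
    {"claw": 0.43,"linear": [30,-20,-60],"turn": [0,0,-0.15]},
    {"claw": 0.43,"linear": [80,-60,-95],"turn": [0,0,-0.33]},
    {"claw": 0.43,"linear": [125,-95,-95],"turn": [0,0,-0.5]},
    {"claw": 0.43,"linear": [172,-131,-95],"turn": [0,0,-0.67]},
    {"claw": 0.43,"linear": [220,-167,-95],"turn": [0,0,-0.84]},
    {"claw": 0.43,"linear": [267,-203,-95],"turn": [0,0,-1.01]},
    {"claw": 0.43,"linear": [314,-239,-95],"turn": [0,0,-1.18]},
    {"claw": 0.43,"linear": [361,-275,-95],"turn": [0,0,-1.35]}
  ],
  "force": 30
}}

```text
time_s: 1.15
ee_pos: [0.4144, -0.1848, 0.2606]
eef_rot: [3.142, -0.001, 1.582]
force: [0.2, -1.9, -0.5]
grip_width: 0.0405
```

```bash
python3 -c "
from h import *
t=w(-.165,-.022,.24);mv(t,np.pi/2+Y)"
```

```text
t 1.15 pos [ 0.4144 -0.1848  0.2606] rot [ 3.142e+00 -1.000e-03  1.582e+00] q [-0.5   0.02  1.62  0.    1.5  -0.51] F [ 0.2 -1.9 -0.5] g 0.0405
linear [236.2 201.7  20.8] turn [ 0.    -0.001 -0.097]
```

>>> {"method": "play_rows", "body": {
  "moves": [
    {"claw": 0.43,"linear": [40,34,3],"turn": [0,0,-0.03]},
    {"claw": 0.43,"linear": [80,69,7],"turn": [0,0,-0.06]},
    {"claw": 0.43,"linear": [120,103,11],"turn": [0,0,-0.097]},
    {"claw": 0.43,"linear": [160,137,14],"turn": [0,0,-0.097]},
    {"claw": 0.43,"linear": [200,171,18],"turn": [0,0,-0.097]},
    {"claw": 0.43,"linear": [236,202,21],"turn": [0,0,-0.097]},
    {"claw": 0.43,"linear": [236,202,21],"turn": [0,0,-0.097]}
  ]
}}

```text
time_s: 2.02
ee_pos: [0.6143, 0.0558, 0.238]
eef_rot: [-3.139, -0.001, 1.682]
force: [0.5, -0.1, -0.4]
grip_width: 0.0403
```

```bash
python3 -c "
from h import *
o=get_obs();im=vision.camera('wrist')
H=[w(-.165,-.05,.128),w(-.165,0.05,.128)]
for p in proj('wrist',H,o): print(p)
for p in proj('wrist',H,o): cv2.circle(im,tuple(int(v) for v in p),3,(0,0,255),-1) if abs(p).max()<1000 else 0
cv2.imwrite('pics/w1.png',im)
t=w(-.165,-.022,.112);mv(t,np.pi/2+Y)"
```

```text
[280.01976301 224.64686965]
[280.23106218 133.33823732]
t 2.075 pos [0.6137 0.0543 0.2386] rot [-3.140e+00 -1.000e-03  1.681e+00] q [ 0.03  0.41  1.2   0.    1.53 -0.08] F [ 0.3 -0.3 -0.3] g 0.0407
linear [ -0.7  -0.2 126.6] turn [-0.002 -0.001  0.001]
```

View pics/w1.png

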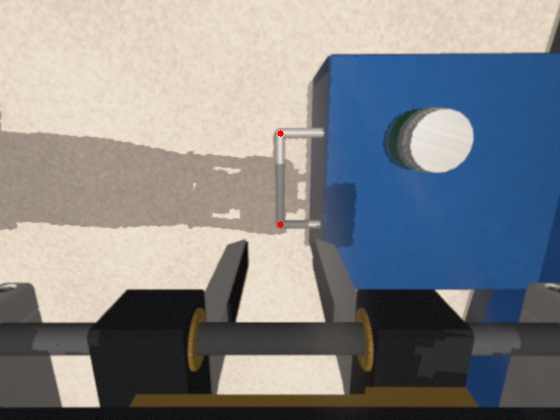

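The predicted handle ends (280,225) and (280,133) fall on the bar, so I'm descending and gripping.

>>> {"method": "play_rows", "body": {
  "moves": [
    {"claw": 0.43,"linear": [0,0,40],"turn": [0,0,0]},
    {"claw": 0.43,"linear": [0,0,80],"turn": [0,0,0]},
    {"claw": 0.43,"linear": [0,0,110],"turn": [0,0,0]},
    {"claw": 0.43,"linear": [0,0,126],"turn": [0,0,0]},
    {"claw": 0.0,"linear": [0,0,126],"turn": [0,0,0]},
    {"claw": 0.0,"linear": [0,0,126],"turn": [0,0,0]},
    {"claw": 0.0,"linear": [0,0,126],"turn": [0,0,0]},
    {"claw": 0.0,"linear": [0,0,126],"turn": [0,0,0]}
  ],
  "force": 30
}}

```text
time_s: 3.08
ee_pos: [0.6137, 0.0544, 0.1133]
eef_rot: [-3.141, -0.001, 1.681]
force: [0.2, -0.4, 0.1]
grip_width: 0.0038
```

```bash
python3 -c "
from h import *
t=w(-.165-.155,-.022,.112);mv(t,np.pi/2+Y)"
```

```text
t 3.075 pos [0.6137 0.0544 0.1133] rot [-3.141e+00 -1.000e-03  1.681e+00] q [ 0.03  0.49  1.38  0.    1.27 -0.08] F [ 0.2 -0.4  0.1] g 0.0038
linear [  -0.5 -155.4    1.4] turn [-0.001 -0.001  0.001]
```

```bash
python3 -c "
from h import *
o=get_obs();im=vision.camera('wrist');cv2.imwrite('pics/w2.png',im)
im=vision.camera('scene');cv2.imwrite('pics/s2.png',cv2.resize(im[120:320,230:430],None,fx=3,fy=3,interpolation=2))
print(get_obs()['grip_width'])"
```

```text
0.0003103198074364445
```

View pics/w2.png

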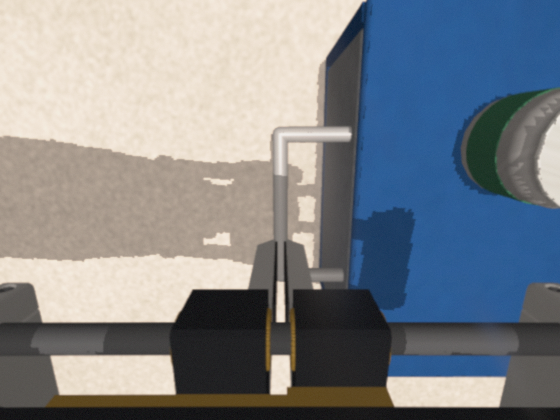

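View pics/s2.png

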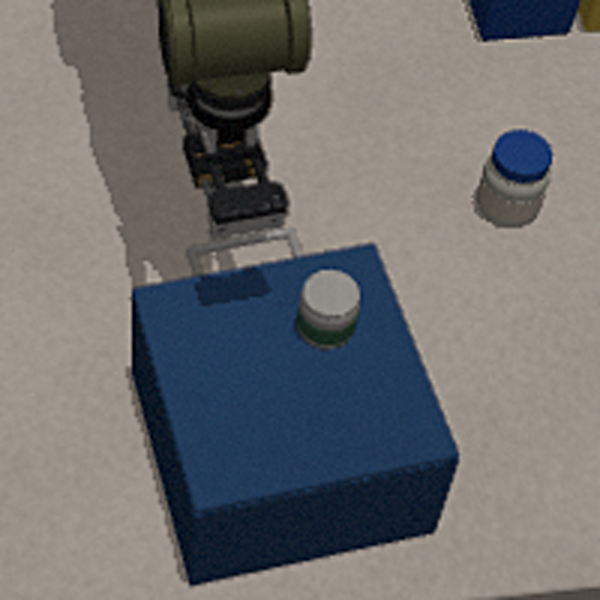

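```bash
python3 -c "
from h import *
o=get_obs();print(o['ee_pos'],o['force'])
im=cv2.imread('pics/w2.png')
for z in(.113,.120,.128): print(z,proj('wrist',[w(-.165,-.05,z),w(-.165,.05,z),w(-.12,-.05,z)],o).round(0).tolist())
p=o['ee_pos'];print(proj('wrist',[p,p+[0,0,.019]],o))
cv2.imwrite('pics/w2z.png',cv2.resize(im[110:310,200:380],None,fx=3,fy=3,interpolation=2))
"
```

```text
[0.6135853  0.05447077 0.11294245] [-0.85459271 -0.12840661 -0.03664073]
0.113 [[281.0, 267.0], [281.0, 135.0], [338.0, 267.0]]
0.12 [[281.0, 271.0], [281.0, 135.0], [340.0, 271.0]]
0.128 [[281.0, 276.0], [281.0, 136.0], [342.0, 276.0]]
[[281.16455205 231.90759238]
 [281.20240782 240.96873192]]
```

View pics/w2z.png

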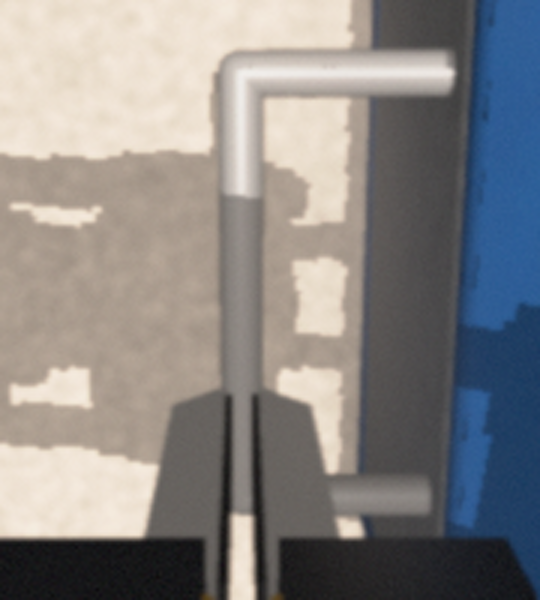

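The zoomed wrist view shows the bar between the two fingers (240,250 in the zoom), although the reported width is about 0. I'll try the pull.

>>> {"method": "play_rows", "body": {
  "moves": [
    {"claw": 0.0,"linear": [0,-8,0],"turn": [0,0,0]},
    {"claw": 0.0,"linear": [0,-18,0],"turn": [0,0,0]},
    {"claw": 0.0,"linear": [0,-30,0],"turn": [0,0,0]},
    {"claw": 0.0,"linear": [0,-40,0],"turn": [0,0,0]}
  ]
}}

```text
time_s: 3.68
ee_pos: [0.5729, 0.05, 0.1131]
eef_rot: [-3.14, -0.001, 1.681]
force: [0.2, -0.5, 0.6]
grip_width: 0.0004
```

```bash
python3 -c "
from h import *
mv(w(-.165-.155,-.022,.112),np.pi/2+Y)
im=vision.camera('wrist');cv2.imwrite('pics/w3.png',im)
"
```

```text
t 3.675 pos [0.5729 0.05   0.1131] rot [-3.140e+00 -1.000e-03  1.681e+00] q [ 0.02  0.4   1.51  0.    1.23 -0.09] F [ 0.2 -0.5  0.6] g 0.0004
linear [  -0.5 -114.4    1.3] turn [-0.001 -0.001  0.001]
```

View pics/w3.png

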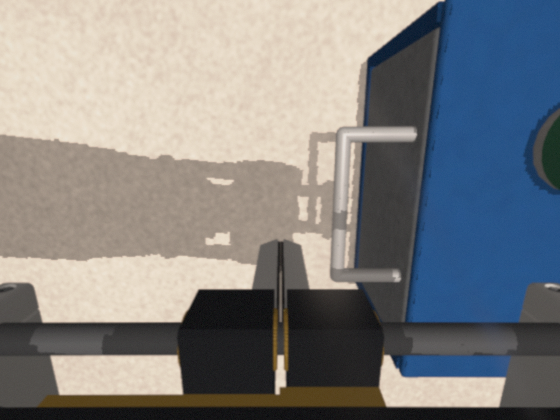

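The drawer didn't move: the fingers closed above or clear of the bar. I'll check where the fingertips really are against the reported TCP.

```bash
python3 -c "
from h import *
o=get_obs();p=o['ee_pos']
for n,(x0,x1,y0,y1) in {'scene':(250,390,150,290),'top':(170,310,90,230)}.items():
    im=vision.camera(n)
    s=4;c=cv2.resize(im[y0:y1,x0:x1],None,fx=s,fy=s,interpolation=2)
    def d(P,col):
        q=proj(n,[P])[0]; q=((q+.5-[x0,y0])*s).astype(int); cv2.circle(c,tuple(int(v) for v in q),3,col,-1); print(n,q)
    d(p,(0,0,255)); d(p+[0,0,.05],(0,255,255)); d(p+[0,0,.1],(0,255,0))
    for y in(-.05,.05): d(w(-.165,y,.128),(255,0,255))
    for y in(-.12,.12): d(w(-.12,y,.152),(255,255,0)); 
    cv2.imwrite(f'pics/{n}4.png',c)
"
```

```text
scene [198 176]
scene [201 134]
scene [203  90]
scene [175 215]
scene [307 191]
scene [ 94 262]
scene [421 202]
top [341 557]
top [337 553]
top [332 549]
top [383 481]
top [212 496]
top [497 390]
top [ 81 425]
```

View pics/scene4.png

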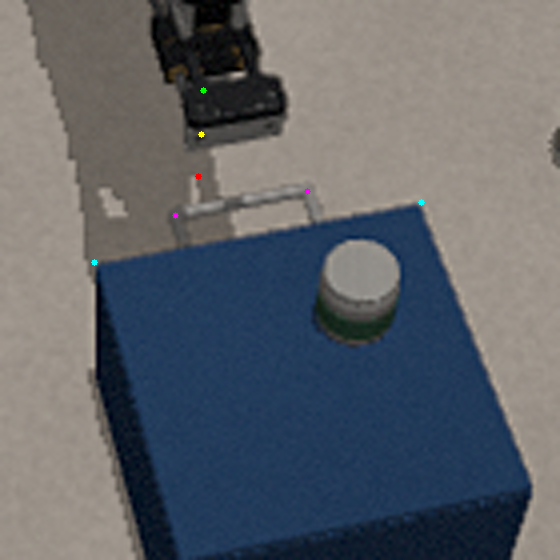

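View pics/top4.png

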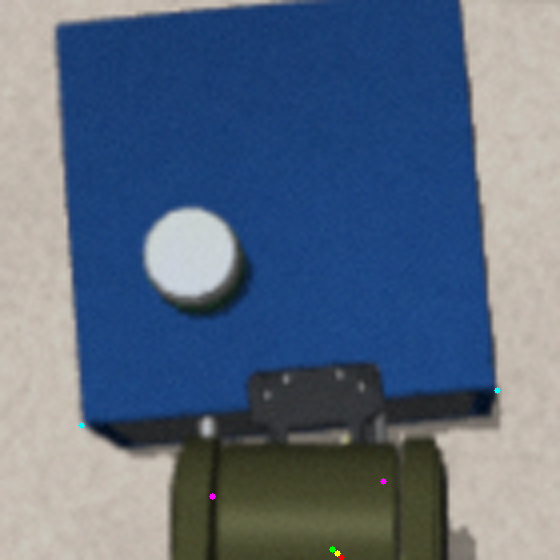

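```bash
python3 -c "
from h import *
o=get_obs();p=o['ee_pos'];Rm=R.from_euler('xyz',o['eef_rot']);print(p,o['grip_width'])
for h in(.04,.06,.08,.1,.12):
  P=[p+Rm.apply([x,.0885,-h]) for x in(-.0375,.0375)]
  print(h,((proj('scene',P)+.5-[250,150])*4).round().tolist())
"
```

```text
[0.57358103 0.04998747 0.11333691] 0.0004242744284039777
0.04 [[181.0, 250.0], [283.0, 231.0]]
0.06 [[182.0, 234.0], [285.0, 214.0]]
0.08 [[183.0, 216.0], [287.0, 197.0]]
0.1 [[183.0, 199.0], [289.0, 180.0]]
0.12 [[184.0, 181.0], [291.0, 162.0]]
```

```bash
python3 -c "
from h import *
o=get_obs();p=o['ee_pos'];Rm=R.from_euler('xyz',o['eef_rot'])
px=[(170+250/4-.5,90+374/4-.5),(170+381/4-.5,90+364/4-.5)]
for z in(.15,.18,.21,.24,.27,.3):
  P=onz('top',px,z); print(z,((proj('scene',P)+.5-[250,150])*4).round().tolist(), (Rm.inv().apply(P-p)*1000).round().tolist())
"
```

```text
0.15 [[296.0, 253.0], [192.0, 271.0]] [[42.0, 107.0, -37.0], [-33.0, 106.0, -37.0]]
0.18 [[295.0, 224.0], [192.0, 242.0]] [[40.0, 103.0, -67.0], [-34.0, 102.0, -67.0]]
0.21 [[293.0, 194.0], [191.0, 212.0]] [[37.0, 98.0, -97.0], [-34.0, 98.0, -97.0]]
0.24 [[291.0, 163.0], [190.0, 180.0]] [[35.0, 94.0, -127.0], [-35.0, 94.0, -127.0]]
0.27 [[289.0, 131.0], [190.0, 148.0]] [[33.0, 90.0, -157.0], [-35.0, 90.0, -157.0]]
0.3 [[287.0, 98.0], [189.0, 115.0]] [[30.0, 86.0, -187.0], [-36.0, 85.0, -187.0]]
```

```bash
python3 -c "
import cv2
a=cv2.imread('pics/s2.png');print(a.shape)
from h import *
im=vision.camera('scene');cv2.imwrite('pics/s5.png',cv2.resize(im[60:240,220:360],None,fx=4,fy=3.3,interpolation=2))"
```

```text
(600, 600, 3)
```

View pics/s5.png

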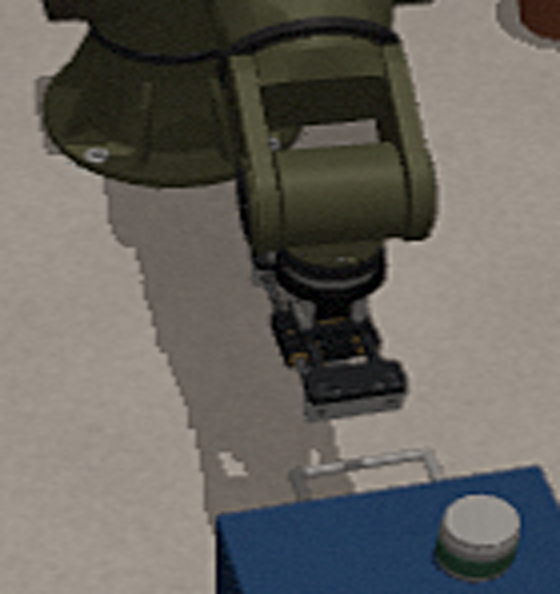

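```bash
python3 -c "
from h import *
mv(w(-.165,-.03,.113),np.pi/2+Y)
"
```

```text
t 3.875 pos [0.5739 0.05   0.1132] rot [-3.141e+00 -1.000e-03  1.681e+00] q [ 0.02  0.4   1.51  0.    1.23 -0.09] F [ 0.4  0.7 -0.4] g 0.0007
linear [-8.7 39.6  0.2] turn [-0.001 -0.001  0.001]
```

>>> {"method": "play_rows", "body": {
  "moves": [
    {"claw": 0.43,"linear": [0,0,-40],"turn": [0,0,0]},
    {"claw": 0.43,"linear": [-4,10,-50],"turn": [0,0,0]},
    {"claw": 0.43,"linear": [-8.5,39.5,-50],"turn": [0,0,0]},
    {"claw": 0.43,"linear": [-8.5,39.5,-50],"turn": [0,0,0]},
    {"claw": 0.43,"linear": [-8.5,39.5,-20],"turn": [0,0,0]},
    {"claw": 0.43,"linear": [-8.5,39.5,5],"turn": [0,0,0]},
    {"claw": 0.43,"linear": [-8.5,39.5,15],"turn": [0,0,0]},
    {"claw": 0.43,"linear": [-8.5,39.5,15],"turn": [0,0,0]}
  ]
}}

```text
time_s: 4.88
ee_pos: [0.6138, 0.046, 0.0982]
eef_rot: [-3.14, -0.001, 1.681]
force: [-0.5, -0.2, 0.9]
grip_width: 0.0401
```

```bash
python3 -c "
from h import *
mv(w(-.165,-.03,.075),np.pi/2+Y)
im=vision.camera('wrist');cv2.imwrite('pics/w6.png',im)
"
```

```text
t 4.875 pos [0.6138 0.046  0.0982] rot [-3.140e+00 -1.000e-03  1.681e+00] q [ 0.01  0.5   1.4   0.    1.24 -0.1 ] F [-0.5 -0.2  0.9] g 0.0401
linear [-0.3  0.4 23.2] turn [-0.001 -0.001  0.001]
```

View pics/w6.png

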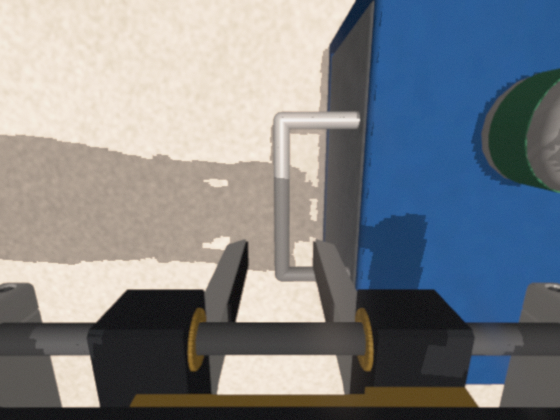

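>>> {"method": "play_rows", "body": {
  "moves": [
    {"claw": 0.43,"linear": [0,0,8],"turn": [0,0,0]},
    {"claw": 0.43,"linear": [0,0,16],"turn": [0,0,0]},
    {"claw": 0.43,"linear": [0,0,23],"turn": [0,0,0]},
    {"claw": 0.0,"linear": [0,0,23],"turn": [0,0,0]},
    {"claw": 0.0,"linear": [0,0,23],"turn": [0,0,0]},
    {"claw": 0.0,"linear": [0,0,23],"turn": [0,0,0]},
    {"claw": 0.0,"linear": [0,0,23],"turn": [0,0,0]},
    {"claw": 0.0,"linear": [0,0,23],"turn": [0,0,0]}
  ]
}}

```text
time_s: 5.92
ee_pos: [0.6144, 0.046, 0.0762]
eef_rot: [3.141, -0.001, 1.681]
force: [0.7, 0.5, 2.7]
grip_width: 0.0088
```

```bash
python3 -c "
from h import *
im=vision.camera('wrist');cv2.imwrite('pics/w7.png',im)
mv(w(-.165-.155,-.03,.075),np.pi/2+Y)
"
```

```text
t 5.975 pos [0.6144 0.046  0.0763] rot [ 3.141e+00 -1.000e-03  1.681e+00] q [ 0.01  0.53  1.42  0.    1.2  -0.1 ] F [0.4 0.  1.5] g 0.0093
linear [  -0.  -155.2    1.2] turn [ 0.    -0.001  0.001]
```

View pics/w7.png

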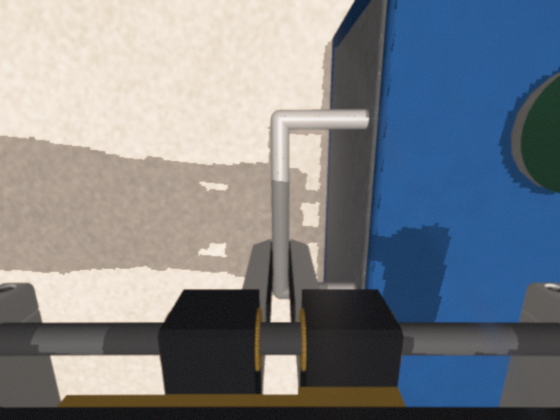

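The width now holds at about 9 mm, so the bar is gripped. The real fingertips sit roughly 35 mm behind the reported TCP. Now I'll pull.

>>> {"method": "play_rows", "body": {
  "moves": [
    {"claw": 0.0,"linear": [0,-10,0],"turn": [0,0,0]},
    {"claw": 0.0,"linear": [0,-30,0],"turn": [0,0,0]},
    {"claw": 0.0,"linear": [0,-55,0],"turn": [0,0,0]},
    {"claw": 0.0,"linear": [0,-80,0],"turn": [0,0,0]},
    {"claw": 0.0,"linear": [0,-105,0],"turn": [0,0,0]},
    {"claw": 0.0,"linear": [0,-130,0],"turn": [0,0,0]},
    {"claw": 0.0,"linear": [0,-148,0],"turn": [0,0,0]},
    {"claw": 0.0,"linear": [0,-155,0],"turn": [0,0,0]}
  ]
}}

```text
time_s: 6.98
ee_pos: [0.4594, 0.0282, 0.0762]
eef_rot: [3.141, 0.0, 1.681]
force: [4.0, -4.4, -3.1]
grip_width: 0.0088
```

```bash
python3 -c "
from h import *
mv(w(-.165-.155,-.03,.075),np.pi/2+Y)
im=vision.camera('wrist');cv2.imwrite('pics/w8.png',im)
im=vision.camera('scene');cv2.imwrite('pics/s8.png',im)
"
```

```text
t 6.975 pos [0.4594 0.0282 0.0762] rot [3.141 0.    1.681] q [-0.02  0.2   1.87 -0.    1.07 -0.13] F [ 4.  -4.4 -3.1] g 0.0088
linear [0.6 0.8 1.2] turn [0.001 0.    0.001]
```

View pics/w8.png

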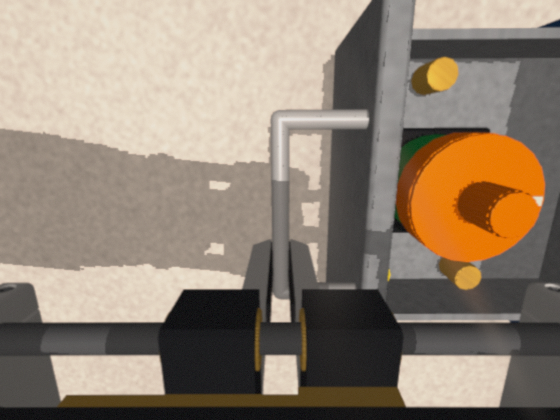

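View pics/s8.png

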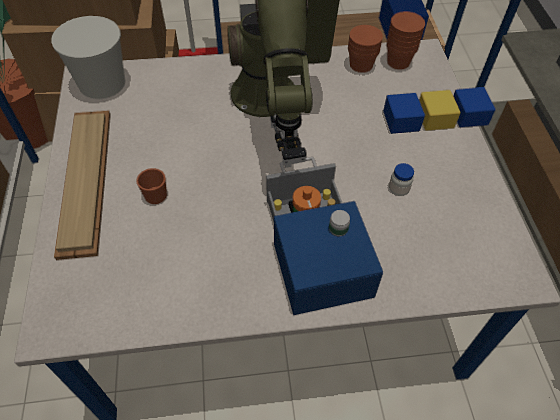

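The drawer is open by about 155 mm, with the cap seated (orange, knob top at about (515,215) in the wrist view). Next: release, rise, and go above the knob.

>>> {"method": "play_rows", "body": {
  "moves": [
    {"claw": 0.45,"linear": [0,0,0],"turn": [0,0,0]},
    {"claw": 0.45,"linear": [0,0,0],"turn": [0,0,0]},
    {"claw": 0.45,"linear": [0,0,-30],"turn": [0,0,0]},
    {"claw": 0.5,"linear": [0,0,-75],"turn": [0,0,0]},
    {"claw": 0.6,"linear": [0,0,-100],"turn": [0,0,0]},
    {"claw": 0.6,"linear": [0,0,-100],"turn": [0,0,0]}
  ]
}}

```text
time_s: 7.82
ee_pos: [0.4599, 0.0284, 0.1775]
eef_rot: [3.139, 0.001, 1.681]
force: [-0.2, 0.8, 0.5]
grip_width: 0.056
```

```bash
python3 -c "
from h import *
o=get_obs()
im=vision.camera('wrist')
for P in (w(-.195,0,.138),w(-.195,0,.106),w(-.165-.155,-.05,.128),w(-.165-.155,.05,.128)):
  q=proj('wrist',[P],o)[0];print(q); cv2.circle(im,tuple(int(v) for v in q),3,(255,0,255),-1)
cv2.imwrite('pics/w9.png',im)
mv(w(-.195,0,.175),np.pi/2+Y)
"
```

```text
[427.54745155 182.89773153]
[411.92903773 176.88618762]
[281.1560899  233.98876021]
[281.41287634 122.046192  ]
t 7.875 pos [0.4592 0.0283 0.1761] rot [3.141 0.    1.681] q [-0.02  0.09  1.75 -0.    1.3  -0.13] F [-0.3 -0.4 -0.4] g 0.0564
linear [ 30.2 126.    1.1] turn [0.    0.    0.001]
```

View pics/w9.png

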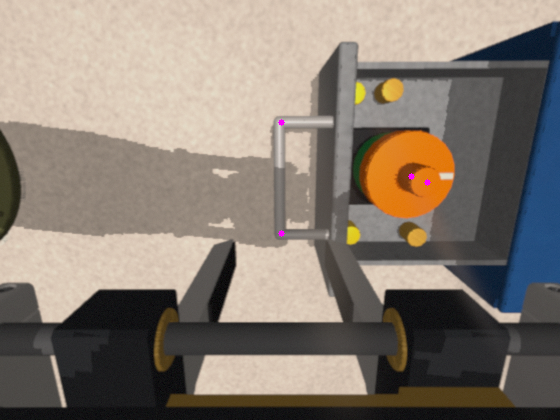

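The model matches: the knob is predicted at (428,183) and seen there. Moving over it.

>>> {"method": "play_rows", "body": {
  "moves": [
    {"claw": 0.6,"linear": [10,40,0],"turn": [0,0,0]},
    {"claw": 0.6,"linear": [20,85,0],"turn": [0,0,0]},
    {"claw": 0.6,"linear": [30,126,0],"turn": [0,0,0]},
    {"claw": 0.6,"linear": [30,126,0],"turn": [0,0,0]},
    {"claw": 0.6,"linear": [30,126,40],"turn": [0,0,0]},
    {"claw": 0.6,"linear": [30,126,65],"turn": [0,0,0]},
    {"claw": 0.6,"linear": [30,126,65],"turn": [0,0,0]}
  ]
}}

```text
time_s: 8.75
ee_pos: [0.5793, 0.0717, 0.1088]
eef_rot: [-3.137, 0.0, 1.681]
force: [-0.6, -0.1, 1.0]
grip_width: 0.0566
```

```bash
python3 -c "
from h import *
im=vision.camera('wrist')
cv2.imwrite('pics/w10.png',im)
mv(w(-.195,0,.077),np.pi/2+Y)
"
```

```text
t 8.8 pos [0.5803 0.0718 0.1106] rot [-3.14   0.     1.681] q [ 0.06  0.43  1.48 -0.    1.24 -0.05] F [-0.1 -0.   0.4] g 0.0569
linear [ 0.4  0.9 33.6] turn [-0.001  0.     0.001]
```

View pics/w10.png

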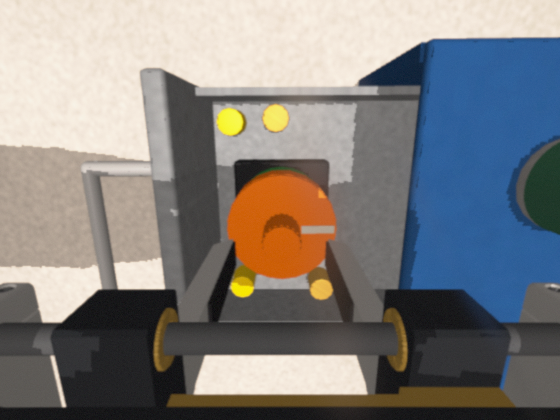

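The knob is centred between the fingers (281,240) and the stripe points +x (320,229). Descending and gripping.

>>> {"method": "play_rows", "body": {
  "moves": [
    {"claw": 0.6,"linear": [0,1,15],"turn": [0,0,0]},
    {"claw": 0.6,"linear": [0,1,28],"turn": [0,0,0]},
    {"claw": 0.6,"linear": [0,1,35],"turn": [0,0,0]},
    {"claw": 0.6,"linear": [0,1,35],"turn": [0,0,0]},
    {"claw": 0.1,"linear": [0,1,35],"turn": [0,0,0]},
    {"claw": 0.1,"linear": [0,1,35],"turn": [0,0,0]},
    {"claw": 0.1,"linear": [0,1,35],"turn": [0,0,0]},
    {"claw": 0.1,"linear": [0,1,35],"turn": [0,0,0]}
  ],
  "force": 20
}}

```text
time_s: 9.8
ee_pos: [0.5813, 0.0719, 0.0759]
eef_rot: [-3.14, 0.0, 1.681]
force: [-1.0, 0.6, 2.4]
grip_width: 0.0256
```

```bash
python3 -c "
from h import *
im=vision.camera('wrist')
cv2.imwrite('pics/w11.png',im)
mv(w(-.195,0,.077),np.pi/2+Y)
o=get_obs();print(o['moment'],o['force'])
"
```

```text
t 9.85 pos [0.5812 0.0719 0.0758] rot [-3.14   0.     1.681] q [ 0.06  0.46  1.51 -0.    1.17 -0.05] F [-1.3  0.4  2.2] g 0.0257
linear [ 0.4 -0.  -1.2] turn [-0.001  0.     0.001]
[-0.0555551   0.18408644  0.00495676] [-1.27480247  0.44600688  2.2366807 ]
```

View pics/w11.png

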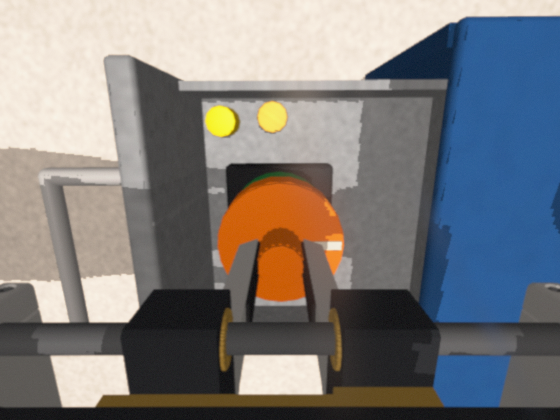

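Gripped at 25.7 mm. First I'll try counter-clockwise seen from above, which is negative tool z.

>>> {"method": "play_rows", "body": {
  "moves": [
    {"claw": 0.1,"linear": [0,0,0],"turn": [0,0,-0.1]},
    {"claw": 0.1,"linear": [0,0,0],"turn": [0,0,-0.22]},
    {"claw": 0.1,"linear": [0,0,0],"turn": [0,0,-0.34]},
    {"claw": 0.1,"linear": [0,0,0],"turn": [0,0,-0.46]},
    {"claw": 0.1,"linear": [0,0,0],"turn": [0,0,-0.58]},
    {"claw": 0.1,"linear": [0,0,0],"turn": [0,0,-0.7]}
  ]
}}

```text
time_s: 10.6
ee_pos: [0.5812, 0.0719, 0.0759]
eef_rot: [-3.14, -0.001, 2.385]
force: [0.1, -0.3, 0.4]
grip_width: 0.0256
```

```bash
python3 -c "
from h import *
im=vision.camera('wrist')
cv2.imwrite('pics/w12.png',im)
mv(w(-.195,0,.077),np.pi/2+Y)
o=get_obs();print(o['moment'],o['force'])
"
```

```text
t 10.65 pos [0.5812 0.0719 0.0758] rot [-3.140e+00 -1.000e-03  2.391e+00] q [ 0.06  0.46  1.51 -0.    1.17 -0.76] F [ 0.4 -0.   0.1] g 0.0253
linear [ 0.3  0.2 -1.2] turn [-0.002 -0.     0.711]
[-0.03632955 -0.08692185  0.03717986] [ 0.42175735 -0.00150282  0.13631384]
```

View pics/w12.png

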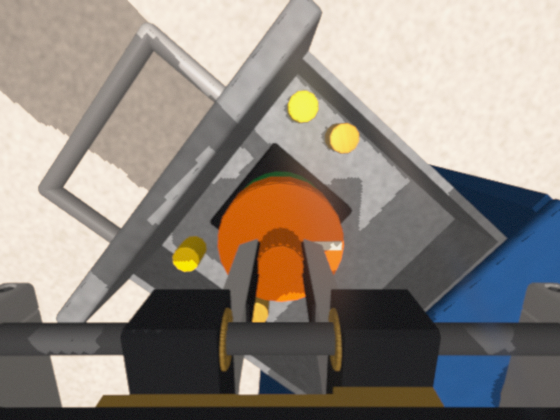

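The stripe stayed put in the gripper frame at (335,245), so the cap turned the full 40°. That is past the jam range, so counter-clockwise is the loosening way. Continuing to 78°.

>>> {"method": "play_rows", "body": {
  "moves": [
    {"claw": 0.1,"linear": [0,0,0],"turn": [0,0,-0.12]},
    {"claw": 0.1,"linear": [0,0,0],"turn": [0,0,-0.24]},
    {"claw": 0.1,"linear": [0,0,0],"turn": [0,0,-0.36]},
    {"claw": 0.1,"linear": [0,0,0],"turn": [0,0,-0.48]},
    {"claw": 0.1,"linear": [0,0,0],"turn": [0,0,-0.6]},
    {"claw": 0.1,"linear": [0,0,0],"turn": [0,0,-0.65]},
    {"claw": 0.1,"linear": [0,0,0],"turn": [0,0,-0.65]}
  ]
}}

```text
time_s: 11.52
ee_pos: [0.5813, 0.0719, 0.0759]
eef_rot: [-3.141, -0.001, 3.039]
force: [-0.1, 0.1, 0.5]
grip_width: 0.0256
```

```bash
python3 -c "
from h import *
im=vision.camera('wrist')
cv2.imwrite('pics/w13.png',im)
mv(w(-.195,0,.077),np.pi/2+Y)
o=get_obs();print(o['moment'],o['force'])
"
```

```text
t 11.575 pos [0.5813 0.0719 0.0759] rot [-3.141e+00 -1.000e-03  3.039e+00] q [ 0.06  0.46  1.51 -0.    1.17 -1.41] F [0.2 0.4 0.1] g 0.0254
linear [ 0.2  0.4 -1.1] turn [-1.000e-03 -1.000e-03  1.359e+00]
[-0.06274098 -0.12044108 -0.02961982] [0.18441585 0.42176499 0.0689589 ]
```

View pics/w13.png

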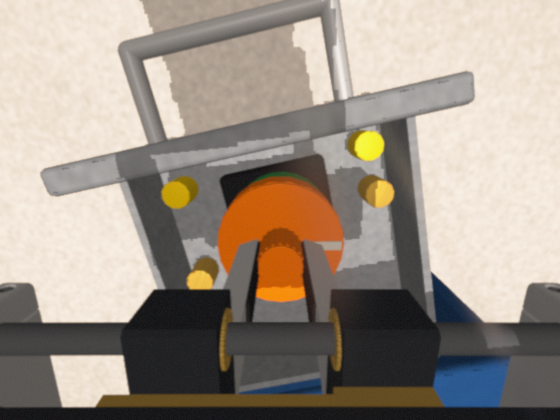

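The stripe is still at (335,245), so the cap followed the full 78°. Lifting straight up, slowly at first, with a firmer grip.

>>> {"method": "play_rows", "body": {
  "moves": [
    {"claw": 0.1,"linear": [0,0,0],"turn": [0,0,0]},
    {"claw": 0.1,"linear": [0,0,-5],"turn": [0,0,0]},
    {"claw": 0.1,"linear": [0,0,-12],"turn": [0,0,0]},
    {"claw": 0.1,"linear": [0,0,-20],"turn": [0,0,0]},
    {"claw": 0.1,"linear": [0,0,-30],"turn": [0,0,0]},
    {"claw": 0.1,"linear": [0,0,-40],"turn": [0,0,0]},
    {"claw": 0.1,"linear": [0,0,-50],"turn": [0,0,0]},
    {"claw": 0.1,"linear": [0,0,-60],"turn": [0,0,0]}
  ],
  "force": 30
}}

```text
time_s: 12.58
ee_pos: [0.5814, 0.0719, 0.1366]
eef_rot: [-3.141, -0.001, 3.039]
force: [-0.1, 0.7, -2.9]
grip_width: 0.0255
```

```bash
python3 -c "
from h import *
im=vision.camera('wrist')
cv2.imwrite('pics/w14.png',im)
im=vision.camera('scene');cv2.imwrite('pics/s14.png',cv2.resize(im[120:320,230:430],None,fx=3,fy=3,interpolation=2))
mv(w(-.195,0,.077),np.pi/2+Y)
"
```

```text
t 12.675 pos [0.5819 0.072  0.1372] rot [-3.141e+00  1.000e-03  3.039e+00] q [ 0.06  0.4   1.45 -0.    1.29 -1.41] F [ 0.7 -0.3 -3.7] g 0.0252
linear [ 0.8  0.3 60.2] turn [0.000e+00 1.000e-03 1.359e+00]
```

View pics/w14.png

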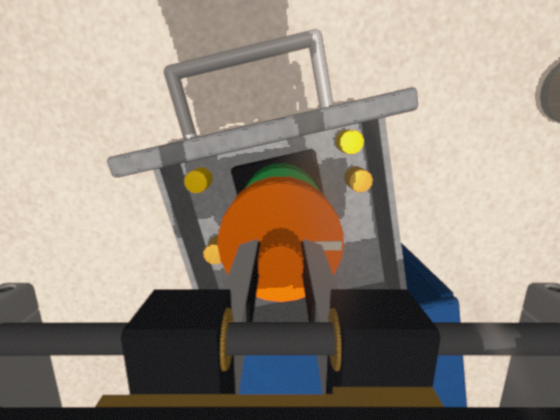

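View pics/s14.png

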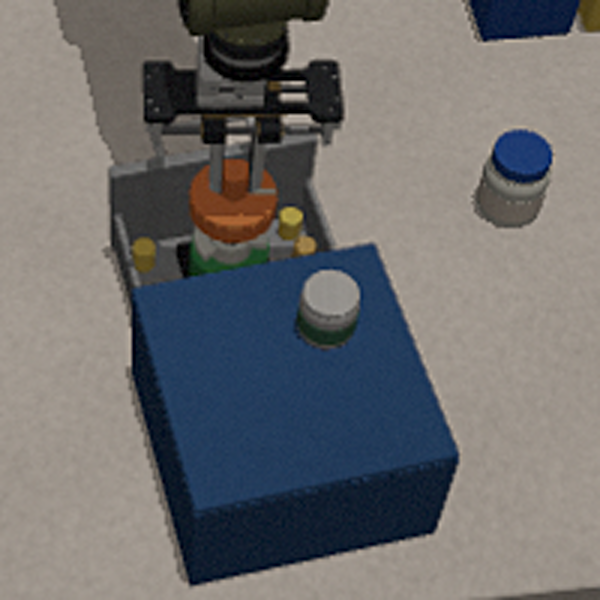

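The cap is off: the white neck shows below it and it has risen about 61 mm. I'll raise it another 45 mm and let it settle.

>>> {"method": "play_rows", "body": {
  "moves": [
    {"claw": 0.1,"linear": [0,0,-10],"turn": [0,0,0]},
    {"claw": 0.1,"linear": [0,0,-22],"turn": [0,0,0]},
    {"claw": 0.1,"linear": [0,0,-34],"turn": [0,0,0]},
    {"claw": 0.1,"linear": [0,0,-42],"turn": [0,0,0]},
    {"claw": 0.1,"linear": [0,0,-45],"turn": [0,0,0]},
    {"claw": 0.1,"linear": [0,0,-45],"turn": [0,0,0]},
    {"claw": 0.1,"linear": [0,0,-45],"turn": [0,0,0]},
    {"claw": 0.1,"linear": [0,0,-45],"turn": [0,0,0]}
  ]
}}

```text
time_s: 13.68
ee_pos: [0.5817, 0.072, 0.1819]
eef_rot: [-3.141, 0.0, 3.039]
force: [0.3, 0.2, -2.1]
grip_width: 0.0252
```

```bash
python3 -c "
from h import *
im=vision.camera('scene');cv2.imwrite('pics/s15.png',im)
mv(w(-.195,0,.077),np.pi/2+Y)
print(abs(get_obs()['joint_vel']).max())
"
```

```text
t 13.725 pos [0.5818 0.072  0.182 ] rot [-3.141  0.     3.039] q [ 0.06  0.37  1.39 -0.    1.38 -1.41] F [-0.1 -0.5 -2.6] g 0.0252
linear [  0.6   0.3 105. ] turn [-0.     0.     1.359]
0.0019740907435574872
```

View pics/s15.png

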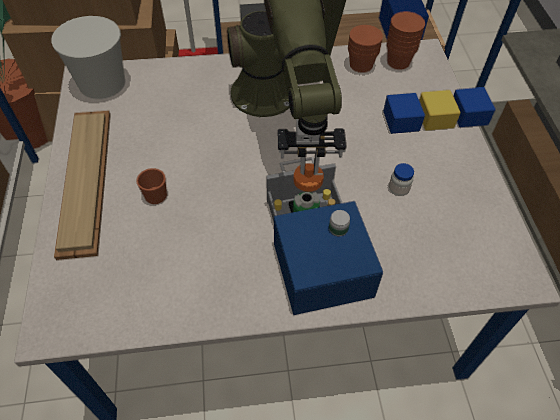

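The cap is held clear above the canister (309,178), with the open neck visible at (307,200). The pot, tub and tin appear at the same pixels as at the start.

```bash
python3 -c "
from station import hand_in
print(hand_in())"
```

```text
the job is handed in; nothing more can be done
None
```

I pulled the drawer open about 155 mm and took the cap off by turning it counter-clockwise seen from above. I then lifted it straight up about 106 mm and handed the job in at about 13.7 s; `hand_in` gave no verdict.

**Thread direction:** the first direction I tried, counter-clockwise, was the right one. The cap's stripe stayed fixed relative to the gripper through the full 78°, so it never jammed and I did not need to try clockwise.

**Last checks:**
- **Cap height:** by arm travel, the underside is about 84 mm above the canister's mouth.
- **Grip:** the finger opening is 25.2 mm on the 26 mm knob, with about 2 N of weight carried. The arm was still.
- **Other objects:** in the last scene picture, the pot, tub and tin look unmoved by eye; I did not measure them.

**What failed or disagreed:** the first handle grasp closed on nothing, and pulling moved only the arm. The wrist pictures showed the fingertips about 35 mm short of the reported TCP, which disagrees with the stated tool frame. I allowed for that offset, and both later grips (handle and knob) then held.

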